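# Square the heavy tube block up to the sampler's rail

### The arm

A 6-joint arm with a two-finger parallel gripper is mounted at the origin on the work surface. World frame = base frame: x ahead of the robot, y to its left, z up, the work surface at z = 0. Lengths are in m, angles in degrees, forces in N, time in s.
With the tool pointing down it reaches from about 0.25 to 0.725 m from the base axis. Payload 9.7 kg.
Tool frame: the origin (TCP) lies between the finger pads; the fingertips stand 11 mm ahead of it and the grasp point (between the pads) lies 8 mm behind it; z points along the fingers, x is the direction in which the jaws open and shut, and the axes are right-handed (so a half turn about z gives the same grasp; the last joint's range is limited). The gripper opens to 85 mm and grips with 20 to 120 N. Pads are 22 mm wide; open, the fingers measure 114 mm over their backs; the gripper's body (76 mm by 85 mm) begins 54 mm behind the grasp point. The pads swing forward as they close: fully open they stand 13 mm farther back than shut.
Start: joints at [70.588, 4.979, 10.078, 95.1, 0, 90], TCP at [0.183, 0.519, 0.242] pointing down, gripper open.
Joint ranges: [-179.16, 179.16], [-48.56, 103.87], [-65.8, 70.77], [-126.05, 130.52], [-82.76, 87.17], [-180, 180]. Speed limits (degrees/s): [127.2, 127.2, 147.25, 180, 180, 180].

### API

Orientations are given as [roll, pitch, yaw] about the fixed x, y, z axes, in that order (R = Rz(yaw) Ry(pitch) Rx(roll)).
In Python, from workcell import get_obs, camera, job_done gives the robot as it stands.
- The arm moves only by the tool arm_command, never from a script. Its argument "increments" is a list of rows, each a list of 2 entries, a list of its own where there are three numbers: the shift along the tool's x, y, z in units of 25 mm (1.0 is 25 mm), then the turn about the tool's z in units of 6 degrees (1.0 is 6 degrees). In form: [[[dx, dy, dz], roll], ...]. A call has 1 to 5 rows; each row is the pose to reach, as a shift and turn from the pose measured when the call began, along the tool's axes at that moment; what a row does not reach only later rows make up. A row lasts 1/10 s, in which the tool goes at most 50 mm and 8.59 degrees, less where a joint would pass 70% of its speed; a pose out of reach is approached as far as the arm can. A call with a gripper value outside its range is refused whole. "claw" is the closure, from -1 (fully open) to 1 (shut), so that 0 is half open, set as the call begins (left out, the last holds). The fingers move at their own pace and stop on an object; "force" is the grip in N (left out, the last holds). Time passes only in rows, so rows that repeat a pose let the fingers close. It gives the time, the measured TCP pose, the force and the opening at its end, in the units of the state.
- get_obs(): the state, without advancing time (a new reading comes with each control period).
- camera(name): name is "side" or "top" or "wrist"; returns a dict with "frame" (480x640x3 uint8, red, green, blue), "range_z" (480x640 float32, m along the optical axis (not along the pixel's ray), 0 where there is no reading), "K" (3x3 intrinsics, pixels), "k1" (the pictures are not rectified: a ray, as slopes to the right and down, at radius r is drawn at 1 + k1 r^2 times it, then the intrinsics apply), "R" (3x3) and "t" (3): a world point X has camera coordinates R X + t; the wrist camera has in their place "hand_eye" (4x4, takes a point from camera to tool coordinates, whose origin is the TCP and whose axes are the tool frame's). Camera axes: x right, y down, z forward; pixel columns grow to the right and rows downward; lengths in m; the calibration is good to about 2 mm. A picture is of the moment at which its call begins: read the wrist's pose just before it.
- job_done(): hands the job in, once; it reports no verdict.
The state is a dict: "time": time; "q": joint angles; "qd": joint speeds; "joint_efforts": joint torques, N m; "ee_pos": TCP position; "tcp_rot": TCP orientation; "wrist_force": force on the tool from outside, world axes, zero at the start; "torque": the same for the moment, N m; "opening": finger opening in m.
Only numpy, scipy, OpenCV 4.12 (cv2) and the standard library are available. Lean on these libraries where they do the work, as an engineer would, in place of code of your own. Each camera call takes 0.05 s, during which the arm holds its last target.

### The job

The heavy aluminium tube block has been set down crooked on the sampler's deck. Without picking it up, walk it round by pushing at its corners with the fingertips until one long side (either one) faces the rail, nearly square and still clear of it so that no corner runs into the rail, then push it up until that side lies flush along the rail with neither end past the rail's ends. Leave the vials on the deck and everything else on the bench where they are.

Things in the scene. Friction and masses are not known exactly. Their poses are not given: they have to be found in the camera images.
- block: heavy aluminium tube block, a plain solid rectangular block 150 mm long (its y axis), 90 mm wide (its x axis) and 50 mm tall, 1.1 to 1.6 kg, with 18 empty tube wells 17 mm wide open at its top (3 rows of 6). It stands on the sampler's deck and slides on it (friction coefficient about 0.6, so that a push of some 5 to 12 N moves it). Origin at the centre of its underside, z up. Its four sides are flat and upright; the two long sides are alike
- rail: the sampler's locating rail, a fixed straight aluminium bar 260 mm long (its y axis), 12 mm thick, standing 34 mm high on the deck at its far edge, seen from the robot; its flat front face looks towards the robot, along -x of this frame. Origin in the plane of the front face, at the middle of its length, at bench level (6 mm below the deck); x points away from the robot, square to the face
- sampler: benchtop tube sampler, fixed: a dark deck plate 6 mm thick, reaching 270 mm in front of the rail's face (-x) and 250 mm to either side; close behind the rail (from 20 mm behind its face) a white housing whose flat top is 58 mm above the bench, and on it a column and a parked needle arm up to 225 mm above the bench, 90 mm and more behind the rail's face. Same origin and axes as the rail
- vial_a: first capped sample vial, 28 mm across and 68 mm tall, standing on the deck near its far left corner, close to the rail's end; origin at the centre of its foot
- vial_b: second capped sample vial, 28 mm across and 68 mm tall, standing on the deck near its right edge, towards the robot; origin at the centre of its foot
- tip_box: pipette tip box, 84 x 124 x 66 mm tall, on the bench; origin at the centre of its underside
- bottle: glass reagent bottle, 72 mm across and 150 mm tall, on the bench; origin at the centre of its foot
- tube_rack: blue tube rack, 205 (its x) x 96 (its y) x 67 mm tall with its tubes, on the bench; origin at the centre of its underside
- lift_key: T-shaped lifting key of the tube block, 130 mm long, lying flat on the bench; origin near its middle, at bench level
- beaker: glass beaker, 68 mm across and 90 mm tall, on the bench; origin at the centre of its foot
Things that resemble listed ones, but are neither listed nor needed, are in the scene too. Leave any turquoise look-alike of the block alone.

How it is judged:
By the outcome, as a careful person would: the job done as asked, in the order asked, and still so for the second after the job is handed in, with the robot touching nothing.
It also fails if it takes over 72 s, if anything falls off the work surface, if the arm or the gripper's body presses on something with over 40 N, if the wrist force passes 120 N, or if a joint passes its speed limit or range.

## Working session

There is one attempt and no reset: what is moved stays moved. The work goes in short steps, Python scripts to look and compute and a tool call to move; the robot and the scene stay as the last step left them, time stands still between calls to the robot, and variables do not carry over. Pictures are saved under pics/ and viewed, and the job is handed in when it is done.

Besides the shell and the picture viewer there is one more tool, called by a JSON object that holds its "fn" and its "kwargs", one argument or row to a line. arm_command: Moves the arm, as the interface text tells. Its arguments: {"type":"object","properties":{"increments":{"type":"array"},"claw":{"type":"number"},"force":{"type":"number"}},"required":["increments"]}

```bash
mkdir -p pics; ls; python3 - <<'E'
from workcell import get_obs,camera
import cv2,numpy as np
o=get_obs();print({k:np.round(v,3).tolist() for k,v in o.items()})
for n in("top","side","wrist"):
    c=camera(n);cv2.imwrite(f"pics/{n}0.png",c["frame"][...,::-1]);np.savez(f"pics/{n}0.npz",**c)
    print(n,c["K"].tolist(),c["k1"],{k:np.round(c[k],4).tolist() for k in("R","t","hand_eye") if k in c})
E
```

```text
pics
{'time': 0.0, 'q': [70.588, 5.011, 10.034, 95.1, 0.001, 90.0], 'qd': [0.032, -0.021, 0.007, 0.015, -0.057, -0.024], 'joint_efforts': [0.003, -52.039, 46.48, 0.016, 0.0, -0.0], 'ee_pos': [0.183, 0.519, 0.242], 'tcp_rot': [-179.999, 0.076, 70.588], 'wrist_force': [0.251, -0.119, -0.194], 'torque': [0.004, 0.06, 0.019], 'opening': 0.085}
top [[509.23368724761923, 0.0, 323.20079131240396], [0.0, 509.23368724761923, 241.85119390723608], [0.0, 0.0, 1.0]] -0.060231726723564465 {'R': [[-0.0058, -0.9999, -0.0108], [-0.9926, 0.007, -0.1211], [0.1212, 0.01, -0.9926]], 't': [0.1021, 0.5303, 1.0632]}
side [[436.7028831040791, 0.0, 317.25320193696444], [0.0, 436.7028831040791, 245.02012937225626], [0.0, 0.0, 1.0]] -0.029397047165402913 {'R': [[0.935, -0.3543, 0.0179], [-0.2136, -0.6025, -0.769], [0.2833, 0.7152, -0.639]], 't': [-0.4324, 0.1757, 0.8446]}
wrist [[332.52070181454764, 0.0, 317.10314432244024], [0.0, 332.52070181454764, 237.95190481757132], [0.0, 0.0, 1.0]] -0.013990572256941978 {'hand_eye': [[1.0, -0.0005, 0.0009, 0.0009], [0.0002, 0.9545, 0.2981, -0.0761], [-0.001, -0.2981, 0.9545, -0.1329], [0.0, 0.0, 0.0, 1.0]]}
```

View pics/top0.png

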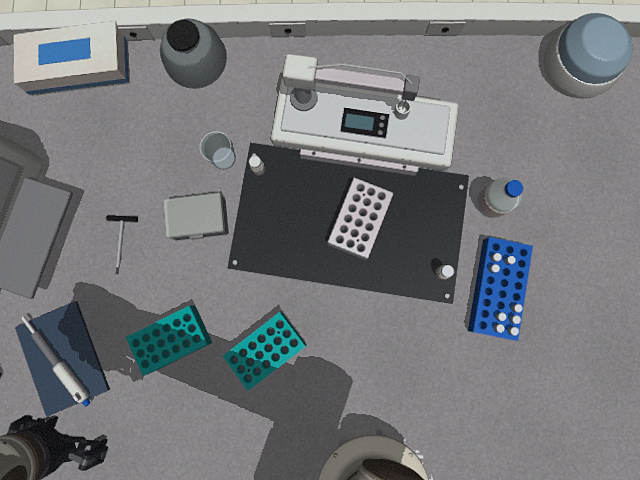

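View pics/side0.png

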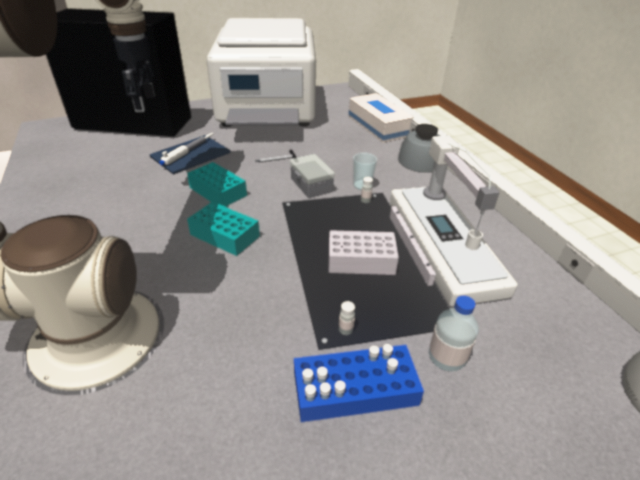

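View pics/wrist0.png

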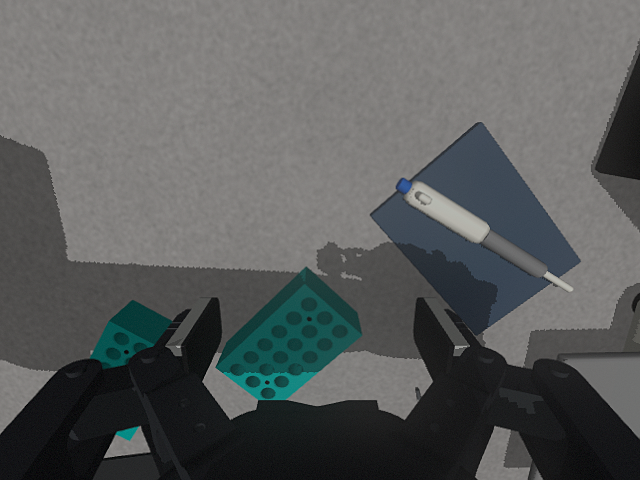

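The top view shows the white block at about (360,217), crooked by ~20° on the dark deck. The rail is the thin bar from (302,152) to (418,171), and the vials are at (256,165) and (446,271). The turquoise look-alikes are well away at lower left. Next I measure.

```bash
cat > h.py <<'E'
import numpy as np,cv2
from scipy.spatial.transform import Rotation as Ro
def rays(c,px):
    px=np.array(px,float).reshape(-1,1,2)
    u=cv2.undistortPoints(px,c["K"],np.array([float(c["k1"]),0,0,0])).reshape(-1,2)
    return np.c_[u,np.ones(len(u))]
def cam(c): return -c["R"].T@c["t"]
def plane(c,px,z):
    d=rays(c,px)@c["R"]; C=cam(c); s=(z-C[2])/d[:,2]; return C+s[:,None]*d
def proj(c,X):
    X=np.asarray(X,float).reshape(-1,3)
    rv,_=cv2.Rodrigues(c["R"]);return cv2.projectPoints(X,rv,c["t"],c["K"],np.array([float(c["k1"]),0,0,0]))[0].reshape(-1,2)
def cloud(c):
    v,u=np.mgrid[:480,:640]; d=rays(c,np.c_[u.ravel(),v.ravel()])*c["range_z"].ravel()[:,None]
    P=(d-c["t"])@c["R"]; P[c["range_z"].ravel()==0]=np.nan
    return P.reshape(480,640,3)
def load(n): return dict(np.load(n))
E
python3 - <<'E'
from h import *
for n in("top","side"):
    c=load(f"pics/{n}0.npz");print(n,cam(c).round(3))
    P=cloud(c)
    if n=="top":
        for (u,v) in [(360,217),(300,220),(360,161),(330,130),(256,158),(446,268),(440,190)]: print((u,v),P[v,u].round(4))
        for s in range(310,415,15):
            v0=int(152+(s-302)*19/116)
            print(s,[(v,P[v,s,[0,2]].round(3).tolist()) for v in range(v0-7,v0+9,2)])
    im=c["frame"]
    if n=="top": cv2.imwrite("pics/topz.png",cv2.resize(im[130:310,220:480,::-1],None,fx=3,fy=3,interpolation=cv2.INTER_CUBIC))
    else: cv2.imwrite("pics/sidez.png",cv2.resize(im[170:350,270:530,::-1],None,fx=3,fy=3,interpolation=cv2.INTER_CUBIC))
E
```

```text
top [0.398 0.088 1.121]
(360, 217) [0.5799 0.0204 0.0596]
(300, 220) [0.5836 0.1502 0.0048]
(360, 161) [0.7062 0.0175 0.0434]
(330, 130) [0.7714 0.0823 0.0593]
(256, 158) [0.7052 0.2394 0.0774]
(446, 268) [ 0.4698 -0.1543  0.0744]
(440, 190) [ 0.6487 -0.1624  0.008 ]
310 [(146, [0.742, 0.041]), (148, [0.741, 0.029]), (150, [0.741, 0.014]), (152, [0.729, 0.038]), (154, [0.724, 0.039]), (156, [0.72, 0.037]), (158, [0.723, 0.011]), (160, [0.721, 0.005])]
325 [(148, [0.736, 0.043]), (150, [0.735, 0.033]), (152, [0.735, 0.017]), (154, [0.724, 0.039]), (156, [0.719, 0.04]), (158, [0.716, 0.034]), (160, [0.717, 0.016]), (162, [0.715, 0.007])]
340 [(151, [0.73, 0.039]), (153, [0.73, 0.027]), (155, [0.721, 0.04]), (157, [0.716, 0.041]), (159, [0.711, 0.042]), (161, [0.712, 0.024]), (163, [0.711, 0.012]), (165, [0.708, 0.007])]
355 [(153, [0.724, 0.046]), (155, [0.725, 0.027]), (157, [0.724, 0.015]), (159, [0.711, 0.042]), (161, [0.707, 0.042]), (163, [0.708, 0.023]), (165, [0.706, 0.014]), (167, [0.703, 0.006])]
370 [(156, [0.719, 0.037]), (158, [0.719, 0.021]), (160, [0.709, 0.04]), (162, [0.704, 0.043]), (164, [0.701, 0.039]), (166, [0.701, 0.021]), (168, [0.7, 0.009]), (170, [0.695, 0.01])]
385 [(158, [0.713, 0.042]), (160, [0.715, 0.021]), (162, [0.704, 0.043]), (164, [0.701, 0.037]), (166, [0.695, 0.041]), (168, [0.693, 0.034]), (170, [0.693, 0.016]), (172, [0.691, 0.005])]
400 [(161, [0.708, 0.037]), (163, [0.707, 0.022]), (165, [0.697, 0.041]), (167, [0.693, 0.039]), (169, [0.689, 0.04]), (171, [0.688, 0.024]), (173, [0.688, 0.009]), (175, [0.684, 0.008])]
side [ 0.203 -0.651  0.683]
```

View pics/topz.png

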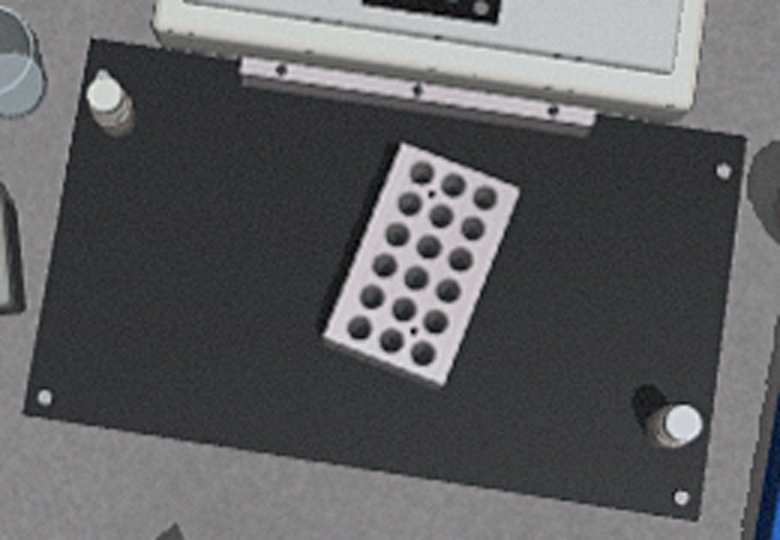

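View pics/sidez.png

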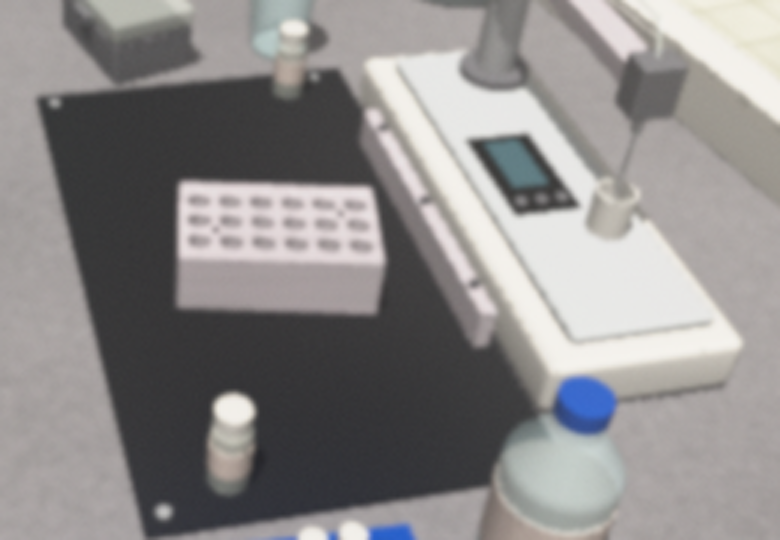

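```bash
cat >> h.py <<'E'
def ycol(a): return np.array([-np.sin(a),np.cos(a)])
def block(c,z=0.056,roi=None,thr=None):
    """top-face outline -> centre xy, yaw of long (y) axis deg, size"""
    P=cloud(c)
    hm=(np.abs(P[...,2]-z)<0.014)
    g=c["frame"].min(2)
    m=((g>150)).astype(np.uint8)
    if roi is not None:
        mm=np.zeros_like(m); u0,v0,u1,v1=roi; mm[v0:v1,u0:u1]=1; m*=mm
    m=cv2.morphologyEx(m,cv2.MORPH_OPEN,np.ones((2,2),np.uint8))
    cs,_=cv2.findContours(m,cv2.RETR_EXTERNAL,cv2.CHAIN_APPROX_NONE)
    best=max(cs,key=cv2.contourArea)
    W=plane(c,best.reshape(-1,2),z)[:,:2]
    r=cv2.minAreaRect((W*1000).astype(np.float32)); b=cv2.boxPoints(r)
    e0=b[1]-b[0];e1=b[2]-b[1]
    L=e0 if np.linalg.norm(e0)>np.linalg.norm(e1) else e1
    yaw=np.degrees(np.arctan2(-L[0],L[1]))
    yaw=(yaw+90)%180-90
    return np.array(r[0])/1000,yaw,np.sort(r[1]),b/1000,cv2.contourArea(best)
E
python3 - <<'E'
from h import *
c=load("pics/top0.npz"); s=load("pics/side0.npz")
xy,yaw,sz,b,_=block(c,0.056,(322,172,400,262)); print("block",xy,yaw,sz);print(b.round(4))
print('in side:',proj(s,np.c_[b,[.056]*4]).round(1).tolist())
xy,yaw,sz,b2,_=block(s,0.056,(325,225,402,262)); print("side",xy,yaw,sz);print(b2.round(4))
# rail: z>0.03 points between deck and housing with plane fit of the front face
P=cloud(c)
# rail mask in image: bright pixels connected
g=c["frame"].min(2); m=(g>150).astype(np.uint8); 
mm=np.zeros_like(m);cv2.fillPoly(mm,[np.array([[299,150],[299,157],[418,176],[421,169]])],1)
k=m*mm; cs,_=cv2.findContours(k,0,1);q=max(cs,key=cv2.contourArea)
print(q.reshape(-1,2).min(0),q.reshape(-1,2).max(0))
pts=[]
for u in range(306,416):
    vs=np.where(k[:,u])[0]
    if len(vs)>1: pts.append((u,vs.max()+.5))
W=plane(c,pts,0.040)[:,:2]
vx,vy,x0,y0=cv2.fitLine((W*1000).astype(np.float32),cv2.DIST_HUBER,0,.01,.01).ravel()
print("rail front edge dir",vx,vy,"yaw",np.degrees(np.arctan(-vx/vy)),x0,y0)
n=np.array([abs(vy),-vx*np.sign(vy)]);print("resid",np.std((W*1000-[x0,y0])@n), "normal",n)
for z in(.036,.040):
  for u,v in [(301.5,152),(301,150),(418,171),(417.5,168)]: print(z,(u,v),plane(c,[(u,v)],z).round(4))
# deck corners
for p in [(92/3+220,38/3+130),(746/3+220,135/3+130),(698/3+220,520/3+130),(24/3+220,414/3+130)]: print("deck",plane(c,[p],.006).round(4))
# side view rail ends front top edge
for p in [(270+363/3,170+118/3),(270+480/3,170+318/3)]: print("side rail",plane(s,[p],.04).round(4))
E
```

```text
block [0.57851147 0.01688486] 67.6517 [ 89.94711304 149.95397949]
[[ 0.4921  0.0038]
 [ 0.6308 -0.0532]
 [ 0.665   0.03  ]
 [ 0.5263  0.087 ]]
in side: [[329.8, 256.6], [398.7, 258.8], [394.2, 233.3], [330.0, 231.3]]
side [0.57673535 0.0106405 ] 70.36792 [104.77783203 153.60836792]
[[ 0.4868 -0.0129]
 [ 0.6315 -0.0645]
 [ 0.6667  0.0342]
 [ 0.522   0.0858]]
[314 153] [357 162]
rail front edge dir 0.16162835 0.9868517 yaw -9.301424 703.2338 17.25417
resid 0.7007571064250755 normal [ 0.9868517  -0.16162835]
0.036 (301.5, 152) [[0.7299 0.1452 0.036 ]]
0.036 (301, 150) [[0.7344 0.1464 0.036 ]]
0.036 (418, 171) [[ 0.6851 -0.1094  0.036 ]]
0.036 (417.5, 168) [[ 0.6918 -0.1086  0.036 ]]
0.04 (301.5, 152) [[0.7286 0.145  0.04  ]]
0.04 (301, 150) [[0.7332 0.1461 0.04  ]]
0.04 (418, 171) [[ 0.684  -0.1087  0.04  ]]
0.04 (417.5, 168) [[ 0.6907 -0.1078  0.04  ]]
deck [[0.7622 0.2624 0.006 ]]
deck [[ 0.6832 -0.2289  0.006 ]]
deck [[ 0.3973 -0.1822  0.006 ]]
deck [[0.4777 0.3089 0.006 ]]
side rail [[0.717  0.1387 0.04  ]]
side rail [[ 0.6781 -0.1098  0.04  ]]
```

{"fn": "arm_command", "kwargs": {
  "increments": [
    [[-1.2,1.35,0],-0.85],
    [[-2.4,2.7,0],-1.7],
    [[-3.6,4.05,0],-1.7],
    [[-4.8,5.4,0],-1.7],
    [[-6,6.75,0],-1.7]
  ],
  "claw": 1,
  "force": 60
}}

```text
time: 0.65
ee_pos: [0.2924, 0.3194, 0.2417]
tcp_rot: [-180.0, 0.1, 80.8]
wrist_force: [1.0, 0.0, 0.4]
opening: 0.0126
```

```bash
cat > st.py <<'E'
# state in rail frame (mm)
from h import *
from workcell import get_obs,camera
import sys
O=np.array([.7035,.0185]);YAW=-9.25;a=np.radians(YAW)
E=np.array([[np.cos(a),np.sin(a)],[-np.sin(a),np.cos(a)]]) # world->rail rows
def rail(p): return (np.asarray(p)-O)@E.T
if __name__=="__main__":
    o=get_obs();p=o["ee_pos"]
    print("t",round(o["time"],2),"TCP rail",(rail(p[:2])*1000).round(1),"z",round(p[2]*1000,1),"rot",np.round(o["tcp_rot"],2),"F",np.round(o["wrist_force"],1),"op",round(o["opening"],4),"q",np.round(o["q"],1))
    if len(sys.argv)>1:
        c=camera("top");np.savez(f"pics/{sys.argv[1]}.npz",**c)
        cv2.imwrite(f"pics/{sys.argv[1]}.png",cv2.resize(c["frame"][130:310,220:480,::-1],None,fx=3,fy=3,interpolation=cv2.INTER_CUBIC))
E
python3 st.py; python3 - <<'E'
from st import *
c=load("pics/top0.npz")
xy,yaw,sz,b,_=block(c,0.056,(322,172,400,262));print(rail(xy)*1000,yaw-YAW);print((rail(b)*1000).round(1))
E
```

```text
t 0.65 TCP rail [-454.1  230.9] z 241.7 rot [-1.7999e+02  6.0000e-02  8.0820e+01] F [1.  0.  0.4] op 0.0126 q [ 47.5 -10.9  -5.2  95.8  -0.   56.7]
[-123.10359945  -21.68510881] 76.9017
[[-206.3  -48.5]
 [ -60.3  -82.5]
 [ -39.9    5.1]
 [-185.9   39.1]]
```

{"fn": "arm_command", "kwargs": {
  "increments": [
    [[-1.4,1.1,0],0],
    [[-2.8,2.2,0],0],
    [[-4.2,3.3,0],0],
    [[-5.6,4.4,0.5],0],
    [[-7,5.5,1],0]
  ]
}}

```text
time: 1.15
ee_pos: [0.4009, 0.1229, 0.2168]
tcp_rot: [179.9, 0.0, 80.8]
wrist_force: [1.3, 0.8, -0.2]
opening: 0.0003
```

```bash
python3 st.py
```

```text
t 1.15 TCP rail [-315.5   54.4] z 216.8 rot [1.7995e+02 3.0000e-02 8.0820e+01] F [ 1.3  0.8 -0.2] op 0.0003 q [ 17.1 -13.3 -10.   93.3  -0.   26.3]
```

{"fn": "arm_command", "kwargs": {
  "increments": [
    [[-1.5,1.2,0.3],0],
    [[-3,2.4,0.8],0],
    [[-4.4,3.6,1.6],0],
    [[-5.8,4.8,2.4],0],
    [[-5.8,4.8,3],0]
  ]
}}

```text
time: 1.65
ee_pos: [0.4975, -0.0432, 0.1399]
tcp_rot: [-180.0, 0.1, 80.6]
wrist_force: [-1.2, 0.7, -0.8]
opening: -0.0001
```

```bash
python3 st.py
```

```text
t 1.65 TCP rail [-193.4  -94.1] z 139.9 rot [-1.7999e+02  8.0000e-02  8.0570e+01] F [-1.2  0.7 -0.8] op -0.0001 q [-4.9 -2.7 -9.1 83.7 -0.1  4.5]
```

{"fn": "arm_command", "kwargs": {
  "increments": [
    [[0,0,1.5],0],
    [[0,0,3],0],
    [[0,0,4.0],0],
    [[0,0,4.3],0],
    [[0,0,4.3],0]
  ]
}}

```text
time: 2.15
ee_pos: [0.4966, -0.043, 0.0318]
tcp_rot: [-179.9, 0.1, 80.6]
wrist_force: [-0.5, 0.5, 0.3]
opening: -0.0002
```

```bash
python3 st.py t1; python3 -c "
from workcell import camera
import cv2
cv2.imwrite('pics/w1.png',camera('wrist')['frame'][...,::-1]);c=camera('side');cv2.imwrite('pics/s1.png',cv2.resize(c['frame'][130:350,230:530,::-1],None,fx=2.5,fy=2.5))"
```

```text
t 2.15 TCP rail [-194.3  -94. ] z 31.8 rot [-1.7988e+02  9.0000e-02  8.0590e+01] F [-0.5  0.5  0.3] op -0.0002 q [ -4.9  -0.6 -19.   71.7  -0.1   4.5]
```

View pics/t1.png

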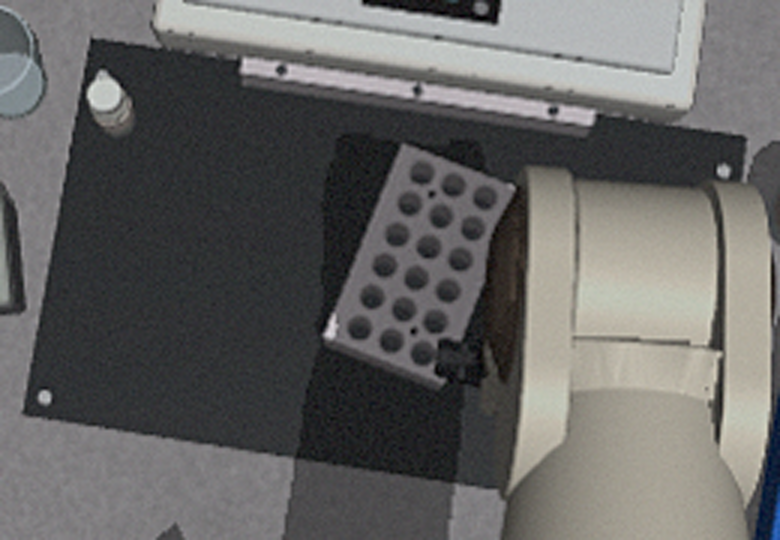

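View pics/w1.png

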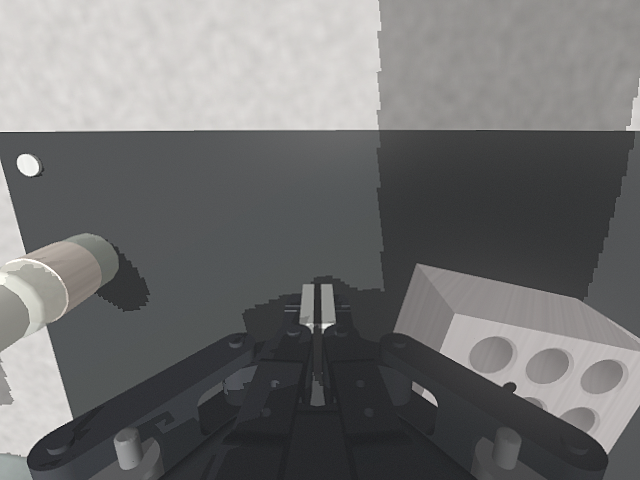

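View pics/s1.png

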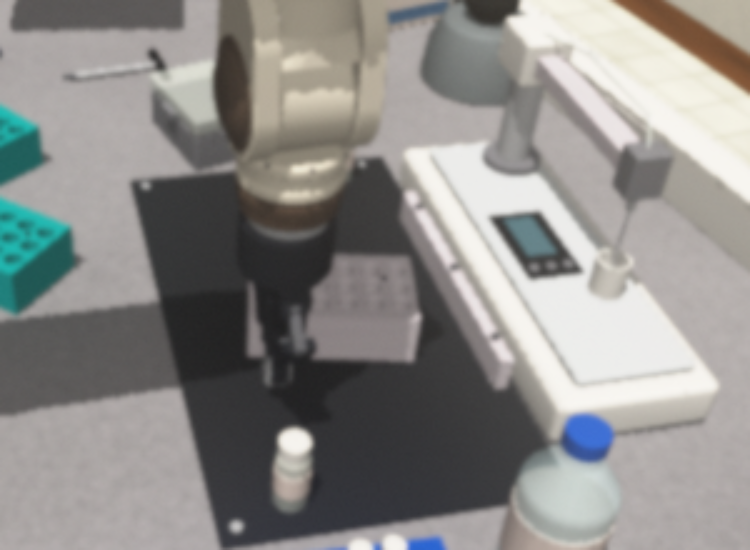

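```bash
python3 - <<'E'
from h import *
from workcell import camera
c=camera("wrist");H=c["hand_eye"]
v,u=np.mgrid[:480,:640]; d=rays(c,np.c_[u.ravel(),v.ravel()])*c["range_z"].ravel()[:,None]
T=d@H[:3,:3].T+H[:3,3]
ok=(c["range_z"].ravel()>0)&(v.ravel()>270)&(u.ravel()<385)&(T[:,1]>-.03)
for z in np.arange(-60,16,6):
    s=T[ok&(abs(T[:,2]*1000-z)<3)]*1000
    if len(s): print(z,len(s),s[:,0].min().round(),s[:,0].max().round(),s[:,1].min().round(),s[:,1].max().round())
E
```

```text
-60 3681 -50.0 17.0 -18.0 10.0
-54 1968 -46.0 17.0 -18.0 9.0
-48 3163 -42.0 22.0 -13.0 9.0
-42 2379 -105.0 23.0 -19.0 13.0
-36 2289 -107.0 24.0 -25.0 13.0
-30 1616 -110.0 21.0 -28.0 11.0
-24 1679 -114.0 15.0 -30.0 12.0
-18 1228 -110.0 15.0 -28.0 -5.0
-12 1102 -110.0 15.0 -26.0 -2.0
-6 733 -106.0 15.0 -23.0 -4.0
0 594 -108.0 14.0 -20.0 -4.0
6 250 -107.0 13.0 -18.0 -4.0
12 93 -194.0 -99.0 -16.0 126.0
```

{"fn": "arm_command", "kwargs": {
  "increments": [
    [[0.3,-0.3,0],0],
    [[0.7,-0.35,0],0],
    [[0.9,-0.35,0],0],
    [[1.1,-0.35,0],0],
    [[1.3,-0.35,0],0]
  ]
}}

```text
time: 2.85
ee_pos: [0.4952, -0.0092, 0.0341]
tcp_rot: [179.9, 0.1, 80.6]
wrist_force: [-0.8, -0.4, -0.2]
opening: -0.0
```

```bash
python3 st.py
```

```text
t 2.85 TCP rail [-201.1  -60.8] z 34.1 rot [1.7986e+02 7.0000e-02 8.0600e+01] F [-0.8 -0.4 -0.2] op -0.0 q [ -1.   -1.3 -19.5  71.7  -0.1   8.4]
```

{"fn": "arm_command", "kwargs": {
  "increments": [
    [[0.2,0,0.1],0],
    [[0.4,0,0.1],0],
    [[0.6,0,0.1],0],
    [[0.8,0,0.1],0],
    [[1.0,0,0.1],0]
  ]
}}

```text
time: 3.35
ee_pos: [0.4989, 0.0152, 0.0314]
tcp_rot: [179.9, 0.2, 80.6]
wrist_force: [-2.6, -4.8, 2.8]
opening: -0.0003
```

```bash
python3 st.py t2
```

```text
t 3.35 TCP rail [-201.4  -36.2] z 31.4 rot [1.7991e+02 1.6000e-01 8.0570e+01] F [-2.6 -4.8  2.8] op -0.0003 q [  1.8  -0.6 -19.1  71.4  -0.2  11.3]
```

View pics/t2.png

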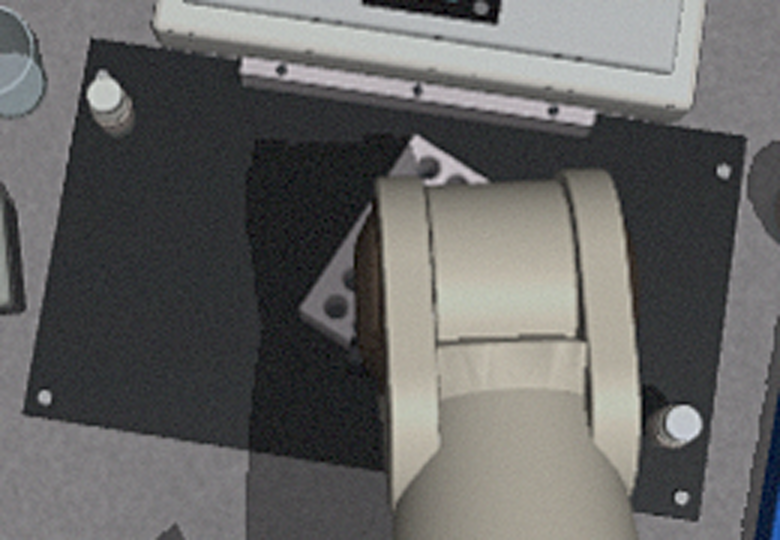

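```bash
python3 - <<'E'
from st import *
c=load("pics/t2.npz")
f=lambda x,y: (rail(plane(c,[(220+x/3,130+y/3)],.056)[0,:2])*1000).round(1)
print(f(417,136),f(300,309))
E
```

```text
[-32.4  -2.8] [-168.4   60.3]
```

{"fn": "arm_command", "kwargs": {
  "increments": [
    [[0.2,0,0],0],
    [[0.4,0,0],0],
    [[0.6,0,0],0],
    [[0.8,0,0],0],
    [[1.0,0,0],0]
  ]
}}

```text
time: 3.9
ee_pos: [0.5032, 0.0407, 0.0312]
tcp_rot: [179.9, 0.1, 80.6]
wrist_force: [-0.7, -4.1, 1.6]
opening: -0.0002
```

```bash
python3 st.py t3
```

```text
t 3.9 TCP rail [-201.2  -10.3] z 31.2 rot [1.799e+02 1.300e-01 8.058e+01] F [-0.7 -4.1  1.6] op -0.0002 q [  4.7   0.1 -18.4  71.4  -0.2  14.1]
```

View pics/t3.png

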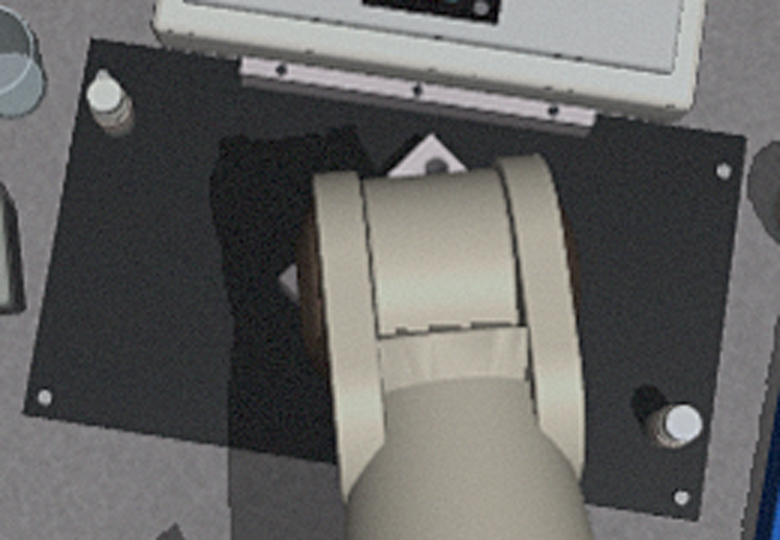

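```bash
python3 - <<'E'
from st import *
c=load("pics/t3.npz")
f=lambda x,y: (rail(plane(c,[(220+x/3,130+y/3)],.056)[0,:2])*1000).round(1)
p,q=f(433,135),f(278,278)
d=p-q;t=np.degrees(np.arctan2(-d[1],d[0]));n=np.array([np.sin(np.radians(t)),np.cos(np.radians(t))])
print(p,q,np.linalg.norm(d),"rel yaw",90-t,"centre",(p+q)/2-45*n)
E
```

```text
[-29.9 -14. ] [-149.    79.1] 151.17016901492173 rel yaw 51.98540054612774 centre [-117.16380112   -2.90342335]
```

{"fn": "arm_command", "kwargs": {
  "increments": [
    [[0.2,0.06,0],0],
    [[0.4,0.12,0],0],
    [[0.6,0.2,0],0],
    [[0.8,0.3,0],0],
    [[1.0,0.4,0],0]
  ]
}}

```text
time: 4.45
ee_pos: [0.5167, 0.0648, 0.0311]
tcp_rot: [180.0, 0.1, 80.6]
wrist_force: [-5.7, -3.1, 4.3]
opening: -0.0
```

```bash
python3 st.py t4
```

```text
t 4.45 TCP rail [-191.8   15.6] z 31.1 rot [1.7999e+02 1.1000e-01 8.0620e+01] F [-5.7 -3.1  4.3] op -0.0 q [  7.2   2.4 -16.1  71.5  -0.1  16.6]
```

View pics/t4.png

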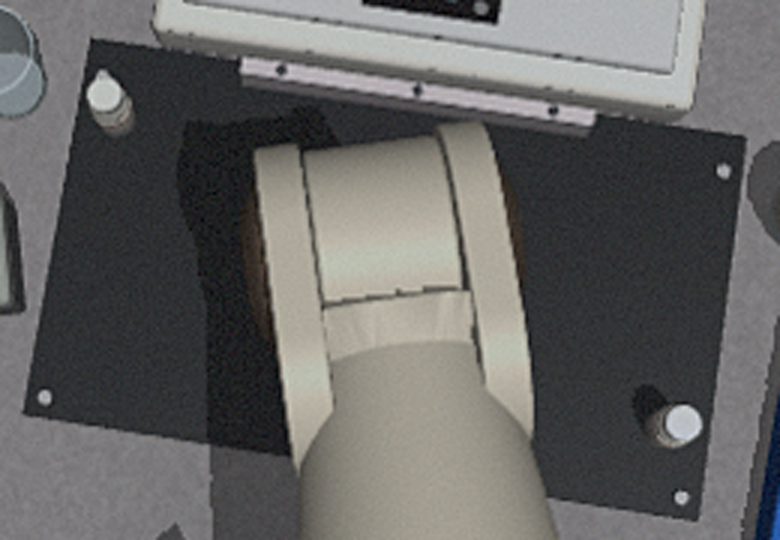

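```bash
python3 -c "
from workcell import camera
import cv2,numpy as np
c=camera('wrist');cv2.imwrite('pics/w4.png',c['frame'][...,::-1]);np.savez('pics/w4.npz',**c);c=camera('side');np.savez('pics/s4.npz',**c);cv2.imwrite('pics/s4.png',cv2.resize(c['frame'][170:350,270:530,::-1],None,fx=3,fy=3))"
```

```text
(no output)
```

View pics/w4.png

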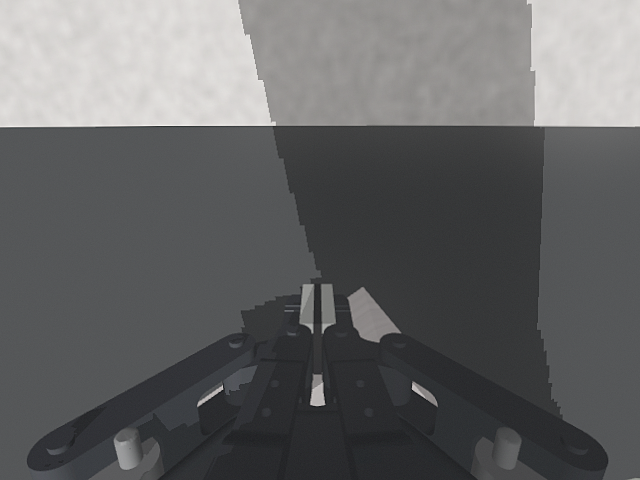

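View pics/s4.png

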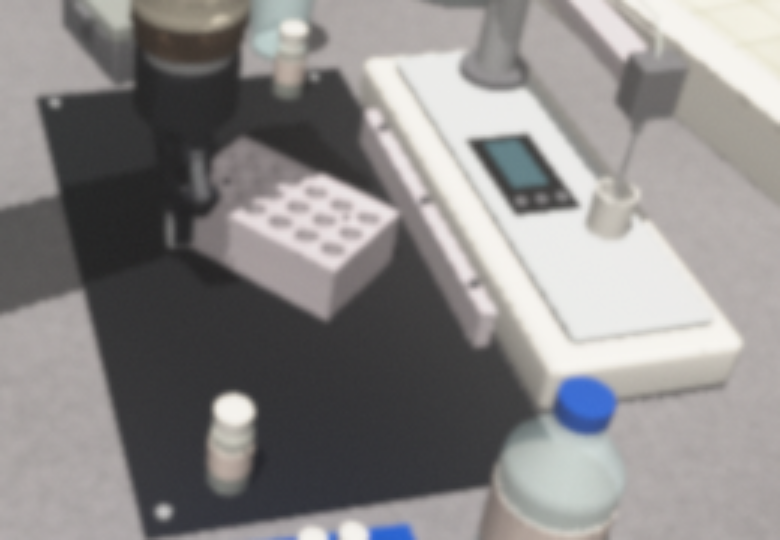

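```bash
python3 - <<'E'
from st import *
c=load("pics/s4.npz")
f=lambda x,y: (rail(plane(c,[(270+x/3,170+y/3)],.056)[0,:2])*1000).round(1)
p,q=f(400,213),f(331,268)
d=p-q;psi=np.degrees(np.arctan2(d[1],d[0]));n=d/np.linalg.norm(d);l=np.array([n[1],-n[0]])
print(p,q,np.linalg.norm(d),"rel yaw",psi,"centre",(p+q)/2-75*l, "near corners",q-150*l,p-150*l)
E
```

```text
[-28.8 -25.9] [-100.3  -76.9] 87.82511030451371 rel yaw 35.499758684662694 centre [-108.10246451    9.65884731] near corners [-187.40492903   45.21769462] [-115.90492903   96.21769462]
```

{"fn": "arm_command", "kwargs": {
  "increments": [
    [[0.25,0.0,0],0],
    [[0.5,0.1,0],0],
    [[0.75,0.25,0],0],
    [[0.95,0.45,0],0],
    [[1.1,0.65,0],0]
  ]
}}

```text
time: 5.1
ee_pos: [0.5377, 0.0903, 0.0307]
tcp_rot: [-180.0, 0.0, 80.7]
wrist_force: [-4.6, 0.1, 0.6]
opening: 0.0001
```

```bash
cat > sd.py <<'E'
from workcell import camera
import cv2,numpy as np,sys
c=camera('side');np.savez(f'pics/{sys.argv[1]}.npz',**c);cv2.imwrite(f'pics/{sys.argv[1]}.png',cv2.resize(c['frame'][170:350,270:530,::-1],None,fx=3,fy=3,interpolation=cv2.INTER_CUBIC))
E
python3 st.py; python3 sd.py s5
```

```text
t 5.1 TCP rail [-175.2   44.2] z 30.7 rot [-1.7999e+02  3.0000e-02  8.0690e+01] F [-4.6  0.1  0.6] op 0.0001 q [  9.5   5.7 -12.7  71.7  -0.   18.9]
```

View pics/s5.png

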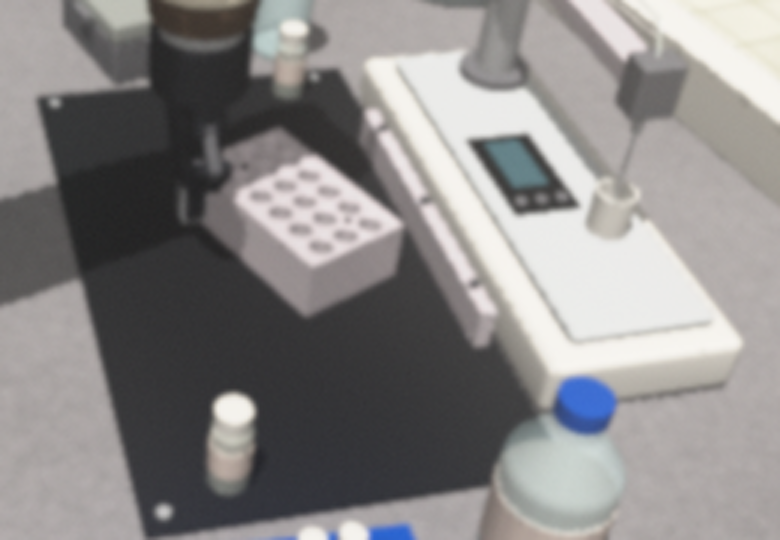

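```bash
cat > fe.py <<'E'
from st import *
def fe(n,P,Q):
    c=load(f"pics/{n}.npz")
    f=lambda x,y: (rail(plane(c,[(270+x/3,170+y/3)],.056)[0,:2])*1000)
    p,q=f(*P),f(*Q)
    d=p-q;psi=np.degrees(np.arctan2(d[1],d[0]));n=d/np.linalg.norm(d);l=np.array([n[1],-n[0]])
    print(p.round(1),q.round(1),np.linalg.norm(d).round(1),"rel yaw",psi.round(1),"centre",((p+q)/2-75*l).round(1), "left corners near/far",(q-150*l).round(1),(p-150*l).round(1))
E
python3 -c "
from fe import *
fe('s5',(403,224),(309,264))"
```

```text
[-31.1 -38.8] [-114.7  -69.8] 89.2 rel yaw 20.4 centre [-99.  16.] left corners near/far [-166.9   70.8] [-83.3 101.8]
```

{"fn": "arm_command", "kwargs": {
  "increments": [
    [[0.2,0.1,0],0],
    [[0.4,0.25,0],0],
    [[0.5,0.45,0],0],
    [[0.55,0.65,0],0],
    [[0.6,0.85,0],0]
  ]
}}

```text
time: 5.65
ee_pos: [0.5621, 0.1027, 0.0306]
tcp_rot: [-180.0, -0.0, 80.7]
wrist_force: [-5.1, 2.6, 0.0]
opening: 0.0002
```

```bash
python3 st.py; python3 sd.py s6
```

```text
t 5.65 TCP rail [-153.    60.4] z 30.6 rot [-1.7999e+02 -5.0000e-02  8.0730e+01] F [-5.1  2.6  0. ] op 0.0002 q [10.3  9.1 -8.8 72.   0.  19.6]
```

View pics/s6.png

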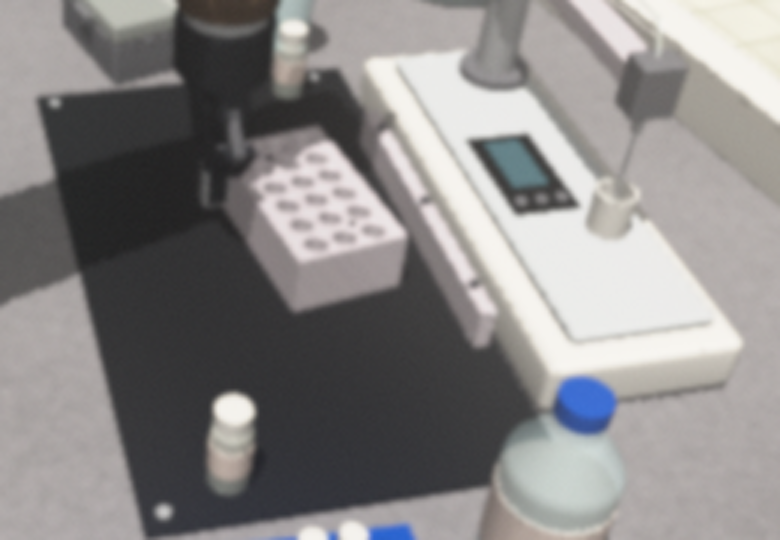

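```bash
python3 -c "
from fe import *
fe('s6',(408,238),(298,260))"
```

```text
[-33.2 -55. ] [-121.3  -64.2] 88.6 rel yaw 5.9 centre [-85.  15.] left corners near/far [-136.8   85.1] [-48.6  94.2]
```

{"fn": "arm_command", "kwargs": {
  "increments": [
    [[0.0,0.13,0],0],
    [[0,0.26,0],0],
    [[0,0.36,0],0],
    [[0,0.0,0],0],
    [[0,-1.2,0],0]
  ]
}}

```text
time: 6.2
ee_pos: [0.5348, 0.1073, 0.0308]
tcp_rot: [179.8, -0.1, 80.7]
wrist_force: [-0.4, 0.8, 1.0]
opening: -0.0004
```

{"fn": "arm_command", "kwargs": {
  "increments": [
    [[0,-1.5,0],0],
    [[-1,-3,-1],0],
    [[-2,-4.5,-2],0],
    [[-2,-4.5,-2],0]
  ],
  "claw": -1
}}

```text
time: 6.6
ee_pos: [0.4137, 0.0753, 0.084]
tcp_rot: [179.5, -0.1, 80.6]
wrist_force: [0.8, -0.5, -0.7]
opening: 0.0581
```

```bash
python3 st.py t7; python3 sd.py s7
```

```text
t 6.6 TCP rail [-295.1    9.5] z 84.0 rot [ 1.7949e+02 -1.5000e-01  8.0630e+01] F [ 0.8 -0.5 -0.7] op 0.0581 q [ 10.3 -13.7 -24.9  78.2  -0.   19.7]
```

View pics/t7.png

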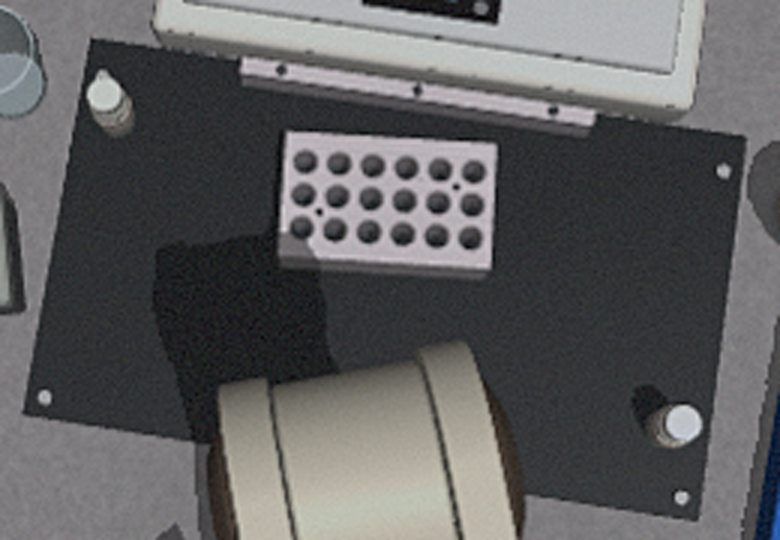

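View pics/s7.png

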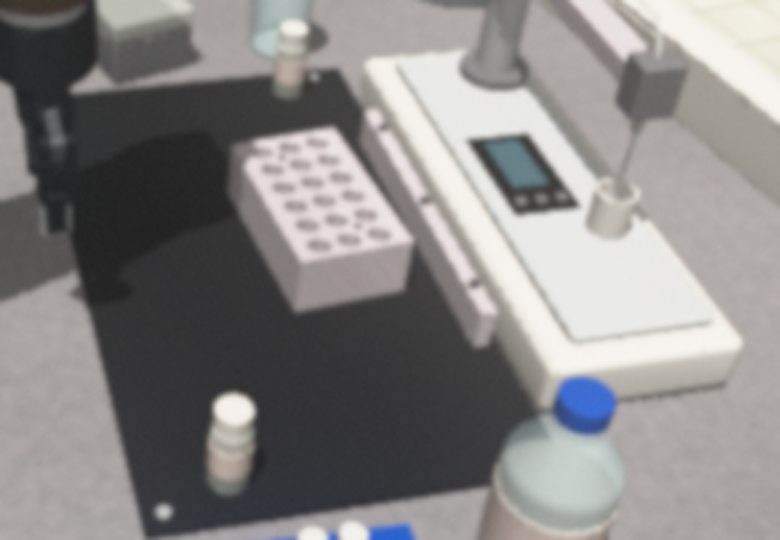

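```bash
python3 - <<'E'
from st import *
c=load("pics/t7.npz")
c["frame"]=c["frame"].copy()
# shadow on the near-left corner: use adaptive fit with a lower threshold
import h
for thr in (90,110,130):
    g=c["frame"].min(2); m=(g>thr).astype(np.uint8); mm=np.zeros_like(m); mm[172:222,305:390]=1; m*=mm
    cs,_=cv2.findContours(m,0,1);q=max(cs,key=cv2.contourArea)
    W=rail(plane(c,q.reshape(-1,2),.056)[:,:2])*1000
    r=cv2.minAreaRect(W.astype(np.float32)); print(thr,np.round(r[0],1),np.round(r[1],1),round(r[2],2)); print(cv2.boxPoints(r).round(1).tolist())
f=lambda x,y: (rail(plane(c,[(220+x/3,130+y/3)],.056)[0,:2])*1000).round(1)
print(f(285,130),f(497,142))
E
```

```text
90 [-80.9  12. ] [ 92.3 151.8] 5.33
[[-133.89999389648438, 83.30000305175781], [-119.9000015258789, -67.80000305175781], [-27.899999618530273, -59.29999923706055], [-42.0, 91.9000015258789]]
110 [-80.8  12.2] [ 91.7 151.3] 5.36
[[-133.5, 83.19999694824219], [-119.4000015258789, -67.4000015258789], [-28.100000381469727, -58.900001525878906], [-42.20000076293945, 91.69999694824219]]
130 [-80.6  11.8] [ 90.6 149.9] 5.21
[[-132.5, 82.30000305175781], [-118.9000015258789, -67.0], [-28.700000762939453, -58.70000076293945], [-42.29999923706055, 90.5999984741211]]
[-42.5  91.1] [-28.  -59.8]
```

{"fn": "arm_command", "kwargs": {
  "increments": [
    [[0.1,1.5,1],0],
    [[0.1,3,2],0],
    [[0.1,4.2,2.6],0],
    [[0.1,4.8,2.64],0],
    [[0.1,4.8,2.64],0]
  ],
  "claw": -1
}}

```text
time: 7.2
ee_pos: [0.5366, 0.059, 0.0143]
tcp_rot: [179.7, -0.1, 80.6]
wrist_force: [-1.3, -0.4, 0.0]
opening: 0.0854
```

```bash
python3 st.py t8; python3 sd.py s8
```

```text
t 7.2 TCP rail [-171.3   13.1] z 14.3 rot [ 1.7967e+02 -1.1000e-01  8.0590e+01] F [-1.3 -0.4  0. ] op 0.0854 q [  6.3   5.2 -15.1  69.4   0.   15.7]
```

View pics/s8.png

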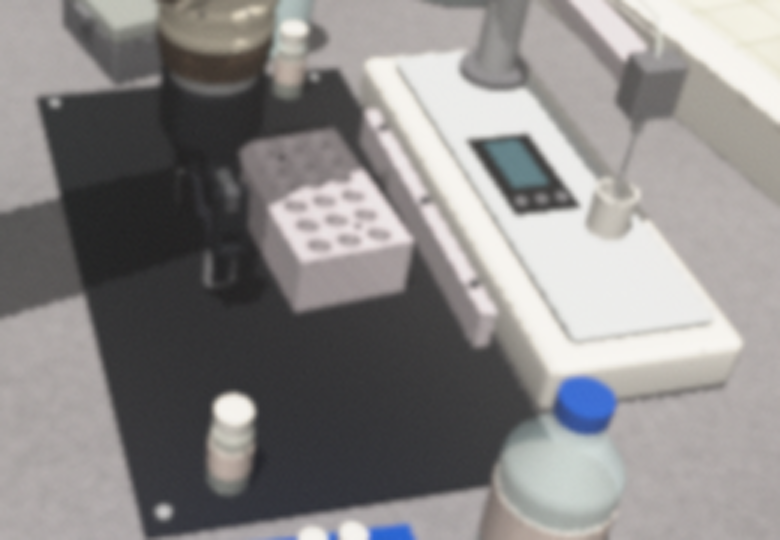

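{"fn": "arm_command", "kwargs": {
  "increments": [
    [[0,0.5,-0.15],-0.03],
    [[0,0.9,-0.15],-0.03],
    [[0,1.15,-0.15],-0.03],
    [[0,1.35,-0.15],-0.03],
    [[0,1.5,-0.15],-0.03]
  ]
}}

```text
time: 7.8
ee_pos: [0.571, 0.0538, 0.0194]
tcp_rot: [179.8, -0.2, 80.9]
wrist_force: [-6.4, 3.2, 3.3]
opening: 0.0857
```

```bash
python3 st.py t9; python3 sd.py s9
```

```text
t 7.8 TCP rail [-136.4   13.6] z 19.4 rot [179.79  -0.18  80.86] F [-6.4  3.2  3.3] op 0.0857 q [ 5.3  9.6 -9.6 70.6  0.1 14.5]
```

View pics/s9.png

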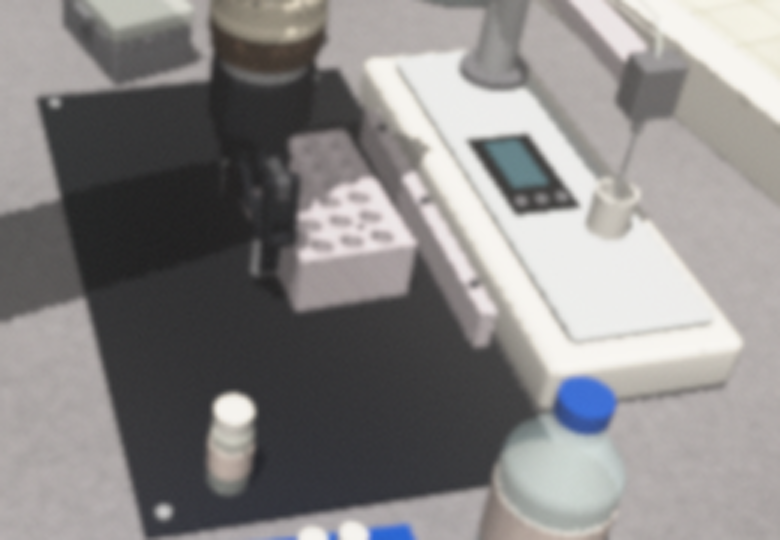

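View pics/t9.png

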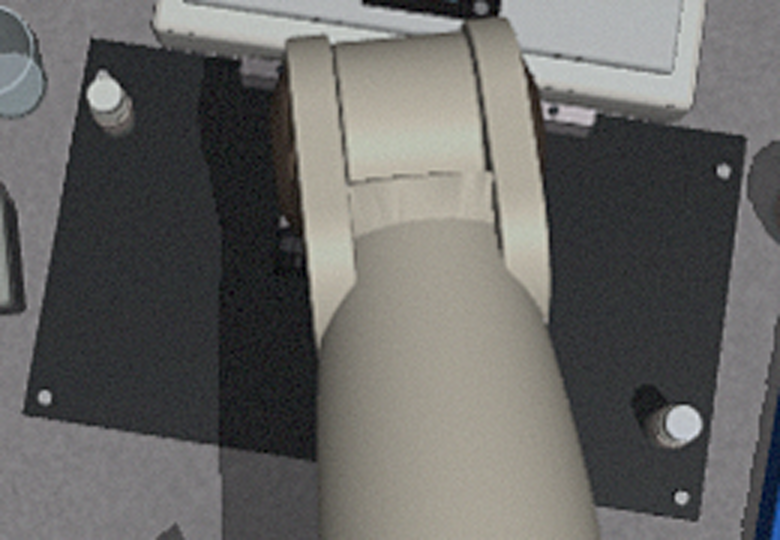

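{"fn": "arm_command", "kwargs": {
  "increments": [
    [[0,0.1,0.05],0.02],
    [[0,0.2,0.05],0.02],
    [[0,0.25,0.05],0.02]
  ]
}}

```text
time: 8.2
ee_pos: [0.5767, 0.0531, 0.018]
tcp_rot: [179.8, -0.2, 80.8]
wrist_force: [-6.5, 2.9, 2.1]
opening: 0.0853
```

```bash
python3 st.py;python3 -c "
from workcell import get_obs;print(get_obs()['torque'])"; python3 sd.py s10
```

```text
t 8.2 TCP rail [-130.7   13.8] z 18.0 rot [179.85  -0.19  80.76] F [-6.5  2.9  2.1] op 0.0853 q [ 5.2 10.4 -8.8 70.6  0.1 14.4]
[0.78676342 1.09225118 0.38770873]
```

View pics/s10.png

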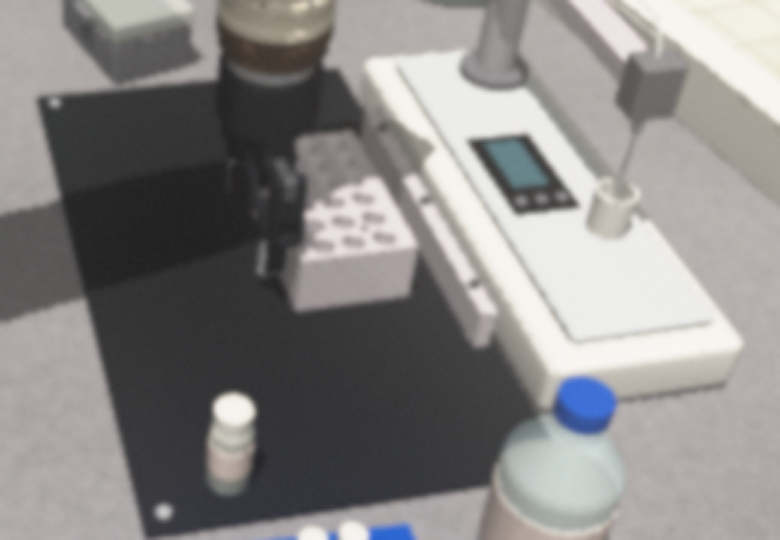

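{"fn": "arm_command", "kwargs": {
  "increments": [
    [[0,0.1,0],0],
    [[0,0.18,0],0],
    [[0,0.2,0],0]
  ]
}}

```text
time: 8.55
ee_pos: [0.5805, 0.0525, 0.0179]
tcp_rot: [180.0, -0.2, 80.8]
wrist_force: [-9.3, 1.8, 5.3]
opening: 0.0851
```

```bash
python3 st.py;python3 -c "
from workcell import get_obs;print(get_obs()['torque'])"
```

```text
t 8.55 TCP rail [-126.9   13.8] z 17.9 rot [179.99  -0.18  80.76] F [-9.3  1.8  5.3] op 0.0851 q [ 5.1 11.  -8.1 70.8  0.2 14.3]
[0.43652201 1.60568482 0.06538368]
```

{"fn": "arm_command", "kwargs": {
  "increments": [
    [[0,-1.2,0],0],
    [[0,-3.0,0],0],
    [[0,-4.8,-0.5],0],
    [[0,-6.2,-1],0],
    [[0,-6.2,-1],0]
  ]
}}

```text
time: 9.05
ee_pos: [0.4252, 0.0777, 0.0445]
tcp_rot: [179.9, -0.2, 80.8]
wrist_force: [0.9, -0.1, 0.5]
opening: 0.085
```

```bash
cat > blk.py <<'E'
from st import *
def run(n,roi=(300,155,400,225)):
    c=load(f"pics/{n}.npz"); g=c["frame"].min(2)
    for thr in (90,110,130):
        m=(g>thr).astype(np.uint8); mm=np.zeros_like(m); u0,v0,u1,v1=roi; mm[v0:v1,u0:u1]=1; m*=mm
        cs,_=cv2.findContours(m,0,1);q=max(cs,key=cv2.contourArea)
        W=rail(plane(c,q.reshape(-1,2),.056)[:,:2])*1000
        r=cv2.minAreaRect(W.astype(np.float32)); print(thr,np.round(r[0],1),np.round(r[1],1),round(r[2],2),cv2.boxPoints(r).round(1).tolist())
E
python3 st.py t11; python3 -c "
from blk import *
run('t11',(300,168,400,225))"
```

```text
t 9.05 TCP rail [-284.2   13.7] z 44.5 rot [179.88  -0.21  80.81] F [ 0.9 -0.1  0.5] op 0.085 q [ 10.3 -10.6 -26.8  73.6   0.2  19.4]
90 [-69.5   9.6] [ 92.5 151.5] 0.03 [[-115.80000305175781, 85.30000305175781], [-115.69999694824219, -66.19999694824219], [-23.299999237060547, -66.19999694824219], [-23.299999237060547, 85.4000015258789]]
110 [-69.5   9.5] [ 91.9 150.9] 0.07 [[-115.5, 84.9000015258789], [-115.30000305175781, -66.0], [-23.5, -65.9000015258789], [-23.600000381469727, 85.0]]
130 [-69.4   9.1] [ 90.6 149.9] 0.09 [[-114.80000305175781, 84.0], [-114.5999984741211, -65.9000015258789], [-24.0, -65.80000305175781], [-24.200000762939453, 84.0999984741211]]
```

View pics/t11.png

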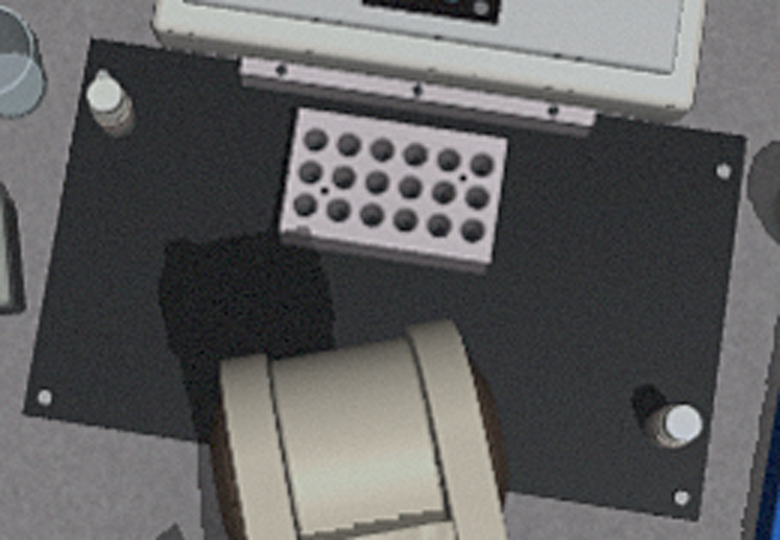

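The block is now square to within 0.1°, with a 24 mm gap to the rail and its ends at +84/−66 mm, inside ±130 mm. Next is the two-finger push up to the rail.

{"fn": "arm_command", "kwargs": {
  "increments": [
    [[-0.18,1.6,0.3],0],
    [[-0.18,3.2,0.8],0],
    [[-0.18,4.6,1.06],0],
    [[-0.18,5.6,1.06],0],
    [[-0.18,5.8,1.06],0]
  ]
}}

```text
time: 9.6
ee_pos: [0.5722, 0.0492, 0.0166]
tcp_rot: [179.8, -0.2, 80.7]
wrist_force: [-0.7, 0.7, -0.0]
opening: 0.0855
```

```bash
python3 st.py
```

```text
t 9.6 TCP rail [-134.5    9.2] z 16.6 rot [179.8   -0.2   80.74] F [-0.7  0.7 -0. ] op 0.0855 q [ 4.8  9.8 -9.7 70.3  0.1 14.1]
```

Push to about −110 (gap of ~7 mm left).

{"fn": "arm_command", "kwargs": {
  "increments": [
    [[0,0.2,-0.05],0],
    [[0,0.4,-0.05],0],
    [[0,0.6,-0.05],0],
    [[0,0.8,-0.05],0],
    [[0,0.95,-0.05],0]
  ]
}}

```text
time: 10.1
ee_pos: [0.594, 0.0456, 0.0172]
tcp_rot: [180.0, -0.2, 80.8]
wrist_force: [-6.8, 1.1, -1.8]
opening: 0.0851
```

```bash
python3 st.py;python3 -c "
from workcell import get_obs;print(get_obs()['torque'])"
```

```text
t 10.1 TCP rail [-112.4    9.2] z 17.2 rot [179.99  -0.18  80.76] F [-6.8  1.1 -1.8] op 0.0851 q [ 4.3 12.8 -6.2 71.   0.2 13.6]
[0.17594146 1.07329111 0.05332508]
```

Now I advance slowly and watch for the force rise.

{"fn": "arm_command", "kwargs": {
  "increments": [
    [[0,0.1,0],0],
    [[0,0.2,0],0],
    [[0,0.28,0],0],
    [[0,0.34,0],0]
  ]
}}

```text
time: 10.5
ee_pos: [0.6008, 0.0445, 0.0171]
tcp_rot: [-179.9, -0.2, 80.8]
wrist_force: [-7.8, 1.5, 2.4]
opening: 0.0856
```

{"fn": "arm_command", "kwargs": {
  "increments": [
    [[0,0.08,0],0],
    [[0,0.12,0],0]
  ]
}}

```text
time: 10.7
ee_pos: [0.602, 0.0444, 0.0172]
tcp_rot: [-179.7, -0.2, 80.8]
wrist_force: [-8.6, 1.1, 2.3]
opening: 0.0858
```

{"fn": "arm_command", "kwargs": {
  "increments": [
    [[0,0.08,0],0],
    [[0,0.12,0],0],
    [[0,0.12,0],0]
  ]
}}

```text
time: 11.0
ee_pos: [0.6035, 0.0442, 0.0172]
tcp_rot: [-179.6, -0.2, 80.8]
wrist_force: [-6.8, 1.0, 2.7]
opening: 0.0855
```

```bash
python3 st.py;python3 -c "
from workcell import get_obs;print(get_obs()['torque'])"; python3 sd.py s12
```

```text
t 11.0 TCP rail [-102.8    9.3] z 17.2 rot [-1.7956e+02 -1.5000e-01  8.0850e+01] F [-6.8  1.   2.7] op 0.0855 q [ 4.1 14.4 -4.2 71.8  0.2 13.2]
[0.09175268 1.10623342 0.04251916]
```

View pics/s12.png

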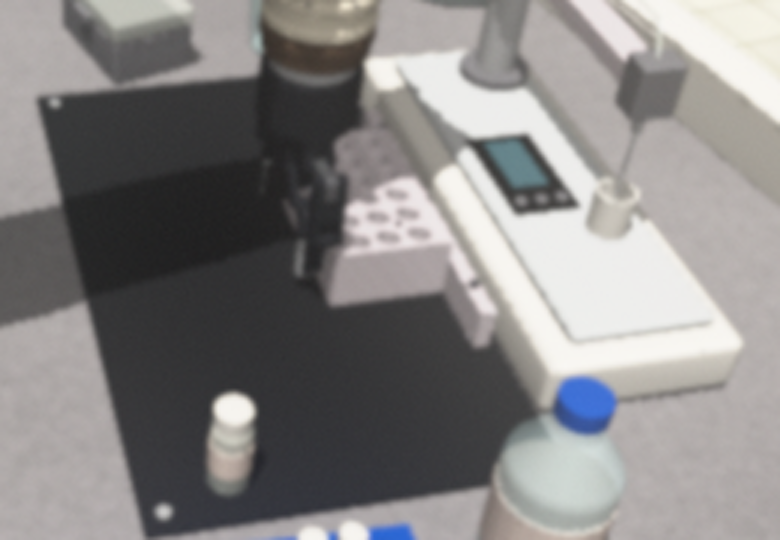

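{"fn": "arm_command", "kwargs": {
  "increments": [
    [[0,0.08,0],0],
    [[0,0.14,0],0],
    [[0,0.14,0],0]
  ]
}}

```text
time: 11.35
ee_pos: [0.6035, 0.0442, 0.0172]
tcp_rot: [-179.2, -0.1, 80.9]
wrist_force: [-18.3, 3.2, 9.5]
opening: 0.0856
```

{"fn": "arm_command", "kwargs": {
  "increments": [
    [[0,0.08,0],0],
    [[0,0.14,0],0],
    [[0,0.14,0],0]
  ]
}}

```text
time: 11.65
ee_pos: [0.6033, 0.0443, 0.0172]
tcp_rot: [-178.8, -0.1, 80.9]
wrist_force: [-20.3, 4.1, 9.4]
opening: 0.0851
```

```bash
python3 st.py;python3 -c "
from workcell import get_obs;print(get_obs()['torque'])"
```

```text
t 11.65 TCP rail [-103.     9.4] z 17.2 rot [-1.7883e+02 -1.2000e-01  8.0870e+01] F [-20.3   4.1   9.4] op 0.0851 q [ 4.  15.1 -3.4 72.6  0.4 13.1]
[ 0.31888992  3.23928461 -0.46107552]
```

{"fn": "arm_command", "kwargs": {
  "increments": [
    [[0,-0.5,0],0],
    [[0,-1.5,-0.1],0],
    [[0,-3.0,-0.5],0],
    [[0,-5.0,-1.5],0],
    [[0,-7,-2.5],0]
  ]
}}

```text
time: 12.15
ee_pos: [0.4401, 0.0701, 0.0781]
tcp_rot: [-178.8, -0.1, 80.9]
wrist_force: [0.1, -0.3, 0.7]
opening: 0.0852
```

```bash
python3 st.py t13;python3 sd.py s13; python3 -c "
from blk import *
run('t13',(300,155,400,225))"
```

```text
t 12.15 TCP rail [-268.3    8.6] z 78.1 rot [-1.7881e+02 -1.1000e-01  8.0870e+01] F [ 0.1 -0.3  0.7] op 0.0852 q [  8.8  -8.2 -21.   78.3   0.5  17.9]
90 [-41.5  15.5] [ 99.8 202.2] 0.05 [[-91.4000015258789, 116.5999984741211], [-91.30000305175781, -85.5999984741211], [8.5, -85.5999984741211], [8.300000190734863, 116.5999984741211]]
110 [-41.4  14.6] [ 99.2 199.8] 0.05 [[-91.0999984741211, 114.4000015258789], [-90.9000015258789, -85.4000015258789], [8.300000190734863, -85.30000305175781], [8.100000381469727, 114.5]]
130 [-41.4   7.1] [ 97.8 184.9] 0.02 [[-90.30000305175781, 99.5999984741211], [-90.30000305175781, -85.30000305175781], [7.599999904632568, -85.30000305175781], [7.5, 99.5999984741211]]
```

View pics/t13.png

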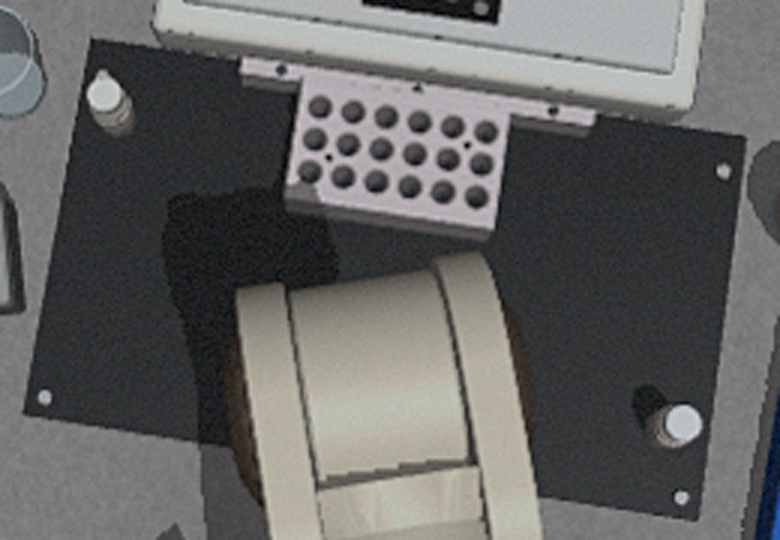

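View pics/s13.png

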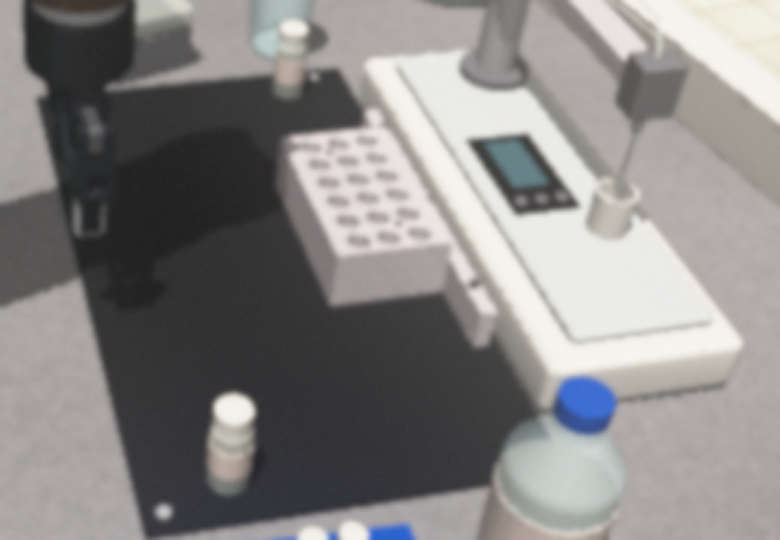

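```bash
python3 - <<'E'
from st import *
c=load("pics/t13.npz");t0=load("pics/top0.npz")
g=c["frame"].min(2).astype(float)
def edge(u0,u1,v0,v1,z,g,sgn):
    pts=[]
    for u in range(u0,u1):
        col=g[v0(u):v1(u),u]; d=np.diff(col)*sgn; k=int(np.argmax(d))
        if 0<k<len(d)-1:
            a,b,e=d[k-1],d[k],d[k+1]; k=k+(a-e)/(2*(a-2*b+e)+1e-9)
        pts.append((u,v0(u)+k+.5))
    W=rail(plane(c,pts,z)[:,:2])*1000
    vx,vy,x0,y0=cv2.fitLine(W.astype(np.float32),cv2.DIST_HUBER,0,.01,.01).ravel()
    print("angle",np.degrees(np.arctan(vx/vy)).round(2),"x at y=9",(x0+(9-y0)*vx/vy).round(2),"scatter",np.std(W[:,0]-(x0+(W[:,1]-y0)*vx/vy)).round(2))
# near top edge of block: from (290,210) to (493,229) zoom ; lit part only
L=lambda u:130+(210+(3*(u-220)-290)*(19/203*1.05))/3
edge(330,380,lambda u:int(L(u))-4,lambda u:int(L(u))+6,.056,g,-1)
# rail front top edge in initial picture
g0=t0["frame"].min(2).astype(float)
R=lambda u:153.5+(u-302)*19/116+3.5
for z in(.040,): edge(306,412,lambda u:int(R(u))-3,lambda u:int(R(u))+5,z,g0,-1)
# things moved? compare pictures
d=cv2.absdiff(c["frame"],t0["frame"]).max(2)
for n,(u,v) in dict(vial_a=(256,165),vial_b=(446,271),tip=(195,215),key=(120,240),rack=(500,290),bottle=(505,195),beaker=(215,150),teal=(167,340)).items():
    print(n,int(d[v-15:v+15,u-15:u+15].max()),round(float(d[v-15:v+15,u-15:u+15].mean()),1))
E
```

```text
angle 0.08 x at y=9 -90.26 scatter 0.26
angle 2.73 x at y=9 -3.74 scatter 2.95
vial_a 26 9.9
vial_b 25 10.0
tip 23 14.0
key 26 12.4
rack 28 13.4
bottle 23 12.4
beaker 23 11.6
teal 61 31.4
```

```bash
python3 -c "
from workcell import job_done;print(job_done())"
```

```text
the job is handed in; nothing more can be done
None
```

The block now lies flush along the rail, and I handed the job in after about 12 s of robot time.

**How it was done:**
- I turned the block about 72° by pushing near one corner of a long side with the closed fingertips.
- I finished squaring it with both open fingertips, which left it 0.1° off square and 24 mm clear of the rail.
- I then pushed it up with both fingertips until it stopped. The push force rose from about 7 N to about 20 N with no further movement.

**Last checks:**
- **Flush:** the robot-side edge is 0.08° off the rail line and 90.3 mm in front of the rail face, against a block width of 90 mm. That is flush within the roughly 2 mm calibration.
- **Ends:** I measured them at +84 and −66 mm just before the final push, within the rail's ±130 mm. The last picture shows them still well inside.
- **Other objects:** both vials, the tip box, bottle, tube rack, lifting key and beaker show only image noise compared with the first picture. The area around one turquoise look-alike did change. I put that down to the arm's shadow, since the arm never went near it while low.

**Checks that failed or disagreed:**
- My last automatic re-fit of the rail edge failed because it locked on to the wrong edge. The rail direction therefore rests on the first fit (−9.3°) and the deck edges (−9.1° to −9.3°).
- In the last picture the automatic block outline merged with the rail, so I fitted only the robot-side edge.

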